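# Find the full vial by its weight and hold it up

### The job

The three identical closed vials in the tray hold steel balance beads for the centrifuge, and only one is full. Working from left to right, lift each vial about 10 cm to feel its weight and stand it back in its own well before going on to the next; then hold the heaviest one up over the tray, upright and still, its underside about 20 cm above the worktop, and finish while still holding it there, with the other two standing in their wells. Never tip a vial over, and leave everything else on the table alone.

Things in the scene. Friction and masses are not known exactly. Their poses are not given: they have to be found in the camera images.
- tray: white vial tray, a plate 74 x 236 x 16 mm with a steel wire rail round its foot (86 x 248 mm in all), fixed to the worktop; origin at the centre of its underside on the worktop, its y axis along the row of wells towards the left well, x across it, z up. Its place varies, its yaw by 0.4 rad either way. To its right (-y) stands a centrifuge with its lid open: pass high over it
- well_left (a point): centre of the floor of the left well as the robot sees it (tray y = +80 mm); round well 46 mm wide, 8 mm deep with a 2 mm chamfer, its floor 8 mm above the worktop, its mouth 16 mm above it
- well_middle (a point): centre of the floor of the middle well as the robot sees it (tray y = 0); round well 46 mm wide, 8 mm deep with a 2 mm chamfer, its floor 8 mm above the worktop, its mouth 16 mm above it
- well_right (a point): centre of the floor of the right well as the robot sees it (tray y = -80 mm); round well 46 mm wide, 8 mm deep with a 2 mm chamfer, its floor 8 mm above the worktop, its mouth 16 mm above it
- vial_p_mid (a point): centre of one of three like closed opaque white vials, 104 mm high: body 38 mm across up to 85 mm, above it a fixed blue cap 42 mm across, best grasped there from above (gripped lower, the cap may jam in the finger roots); this point is 52 mm above its underside, 60 mm above the worktop in a well; z up the vial. Which stands where varies. Two weigh 80 to 160 g, the full one 380 to 520 g
- vial_q_mid (a point): centre of one of three like closed opaque white vials, 104 mm high: body 38 mm across up to 85 mm, above it a fixed blue cap 42 mm across, best grasped there from above (gripped lower, the cap may jam in the finger roots); this point is 52 mm above its underside, 60 mm above the worktop in a well; z up the vial. Which stands where varies. Two weigh 80 to 160 g, the full one 380 to 520 g
- vial_r_mid (a point): centre of one of three like closed opaque white vials, 104 mm high: body 38 mm across up to 85 mm, above it a fixed blue cap 42 mm across, best grasped there from above (gripped lower, the cap may jam in the finger roots); this point is 52 mm above its underside, 60 mm above the worktop in a well; z up the vial. Which stands where varies. Two weigh 80 to 160 g, the full one 380 to 520 g
- specimen_cup_a: specimen cup with red screw lid, 62 mm wide, 72 mm high; a bystander, loose; origin at the centre of its underside
- specimen_cup_b: specimen cup with yellow screw lid, 62 mm wide, 72 mm high; a bystander, loose; origin at the centre of its underside
- lancet_box: small red and white carton, 55 x 86 x 48 mm; a bystander, loose; origin at the centre of its underside
- glucose_meter: white hand-held meter with a blue button, 93 x 52 x 20 mm; a bystander, loose; origin at the centre of its underside
- lab_timer: white timer with a red button, 58 x 66 x 17 mm; a bystander, loose; origin at the centre of its underside
- oximeter: white and blue finger clip, 58 x 32 x 31 mm; a bystander, loose; origin at the centre of its underside

How it is judged:
By the outcome, as a careful person would: the job done as asked, in the order asked, and still so for the second after the job is handed in, while the arm keeps its last pose, push and grip.
It also fails if it takes over 72 s, if anything falls off the work surface, if the arm or the gripper's body presses on something with over 40 N, if the wrist force passes 120 N, or if a joint passes its speed limit or range.

### The arm

A 6-joint arm with a two-finger parallel gripper is mounted at the origin on a cart in front of the work surface, level with it; the furniture and walls round the work are solid. World frame = base frame: x ahead of the robot, y to its left, z up, the work surface at z = 0. Lengths are in m, angles in degrees, forces in N, time in s.
With the tool pointing down it reaches from about 0.4 to 0.925 m from the base axis. Payload 3.4 kg.
Tool frame: the origin (TCP) lies midway between the tips of the shut fingers; the grasp point (between the pads) lies 19 mm behind it; z points along the fingers, y is the line along which they close (so a half turn about z gives the same grasp; the last joint's range is limited). The gripper opens to 85 mm and grips with 20 to 120 N. Pads are 22 mm wide; open, the fingers measure 114 mm over their backs; the gripper's body (76 mm by 85 mm) begins 54 mm behind the grasp point. The pads swing forward as they close: fully open they stand 13 mm farther back than shut.
Start: joints at [67.695, 17.578, 86.31, -0, 76.112, -4.211], TCP at [0.179, 0.547, 0.231] pointing down, gripper open.
Joint ranges: [-179.03, 179.03], [-60, 130.46], [8.19, 133.38], [-81.62, 261.62], [5.75, 156.47], [-153.77, 153.77]. Speed limits (degrees/s): [147.25, 147.25, 180, 180, 180, 180].

### API

Orientations are given as a 3x3 rotation matrix whose columns are the frame's x, y, z axes.
In Python, from station import r gives the robot as it stands.
- The arm moves only by the tool drive_tool, never from a script. Its argument "rows" is one flat list of numbers, 6 for each row, row after row: the shift along the tool's x, y, z in units of 25 mm (1.0 is 25 mm), then the turn, a rotation vector about the tool's x, y, z in units of 8 degrees (1.0 is 8 degrees). In form: [x, y, z, rx, ry, rz, x, y, z, rx, ry, rz, ...]. A call has exactly 8 rows; each row shifts and turns the commanded pose from where the row before left it, along the tool's axes as they then stand; what a row does not reach is not made up. A row lasts 1/10 s, in which the tool goes at most 50 mm and 8.59 degrees, less where a joint would pass 70% of its speed; a pose out of reach is approached as far as the arm can. A call is refused whole if a number of a shift passes 1 or a number of a turn 1, either way. A call with a gripper value outside its range is refused whole. "gripper" is the finger opening in mm, from 0 to 85.4, set as the call begins (left out, the last holds). The fingers move at their own pace and stop on an object; "squeeze" is the grip in N (left out, the last holds). Time passes only in rows, so rows that do not move let the fingers close, or fill a call up. It gives the time, the measured TCP pose, the force, the opening and the grip force at its end, in the units of the state.
- r.sense(): the state, without advancing time (a new reading comes with each control period).
- r.capture(name): name is "side" or "top" or "wrist"; returns the picture (400x640x3 uint8, red, green, blue); there is no depth.
- r.camera_model(name): a dict with "fx", "fy", "cx", "cy" (pixels), "cam_to_world" (4x4, takes a point from camera to world coordinates). Camera axes: x right, y down, z forward; pixel columns grow to the right and rows downward; lengths in m; the calibration is good to about 2 mm. A picture is of the moment at which its call begins: read the wrist's pose just before it. camera_model takes no time and is no camera call; for the wrist camera it gives the pose at the moment of the call.
- r.close_job(): hands the job in; it is judged then, once.
The state is a dict: "t": time; "qpos": joint angles; "joint_velocities": joint speeds; "tau": joint torques, N m; "tcp_pos": TCP position; "eef_rot": TCP orientation; "force": force on the tool from outside, world axes, zero at the start; "wrist_torque": the same for the moment, N m; "gripper_width": finger opening in m; "grip_force": force on a finger pad.
Only numpy, scipy, OpenCV 4.12 (cv2) and the standard library are available. Lean on these libraries where they do the work, as an engineer would, in place of code of your own. Each camera call takes 0.05 s, during which the arm holds its last target. There are 200 camera calls.

## Working session

There is one attempt and no reset: what is moved stays moved. The work goes in short steps, Python scripts to look and compute and a tool call to move; the robot and the scene stay as the last step left them, time stands still between calls to the robot, and variables do not carry over. Pictures are saved under pics/ and viewed, at most 10 in all, crops included, and the job is handed in when it is done.

Besides the shell and the picture viewer there is one more tool, called after "Emit:" as name(argument=value, ...), one argument or row to a line, values as JSON. drive_tool: Moves the arm, as the interface text tells. Its arguments: {"type":"object","properties":{"rows":{"type":"array"},"gripper":{"type":"number"},"squeeze":{"type":"number"}},"required":["rows"]}

```bash
mkdir -p pics; ls; python3 - <<'E'
from station import r
import cv2
s=r.sense(); print(s)
for n in ("top","side"):
    m=r.camera_model(n); print(n,{k:(v if k!="cam_to_world" else [list(map(lambda a:round(float(a),4),q)) for q in v]) for k,v in m.items()})
    cv2.imwrite(f"pics/{n}0.png",r.capture(n)[:,:,::-1])
E
```

```text
pics
{'t': 0.0, 'qpos': array([ 6.76950268e+01,  1.76234738e+01,  8.63808730e+01, -1.88420173e-03,
        7.61104822e+01, -4.21253971e+00]), 'joint_velocities': array([-0.07478259,  0.00032171, -0.00569799, -0.0210239 , -0.08971201,
       -0.03969651]), 'tau': array([ 1.07947760e-04, -4.57575703e+01, -2.51907563e+01,  1.85371464e-04,
        1.35685725e-02,  3.32865545e-05]), 'tcp_pos': array([0.17836027, 0.54593682, 0.23038876]), 'eef_rot': array([[-9.50559171e-01,  3.10542636e-01, -7.31110236e-04],
       [ 3.10543475e-01,  9.50557345e-01, -1.86630335e-03],
       [ 1.15395443e-04, -2.00107328e-03, -9.99997991e-01]]), 'force': array([0.36837697, 0.39211046, 0.07992609]), 'wrist_torque': array([-0.0032961 ,  0.04707772, -0.00997468]), 'grip_force': 0.0, 'gripper_width': 0.08537785560198863}
top {'fx': 367.55853859636386, 'fy': 367.55853859636386, 'cx': 321.0824593889574, 'cy': 207.38077099885962, 'cam_to_world': [[0.0272, -0.9975, 0.0648, 0.465], [-0.9994, -0.0256, 0.0253, 0.0037], [-0.0236, -0.0655, -0.9976, 1.0757], [0.0, 0.0, 0.0, 1.0]]}
side {'fx': 469.16849149050336, 'fy': 469.16849149050336, 'cx': 324.9387767132157, 'cy': 191.9833197941619, 'cam_to_world': [[0.8609, -0.2791, 0.4253, 0.003], [-0.5087, -0.4795, 0.7151, -0.8672], [0.0043, -0.832, -0.5548, 0.7725], [0.0, 0.0, 0.0, 1.0]]}
```

View pics/top0.png

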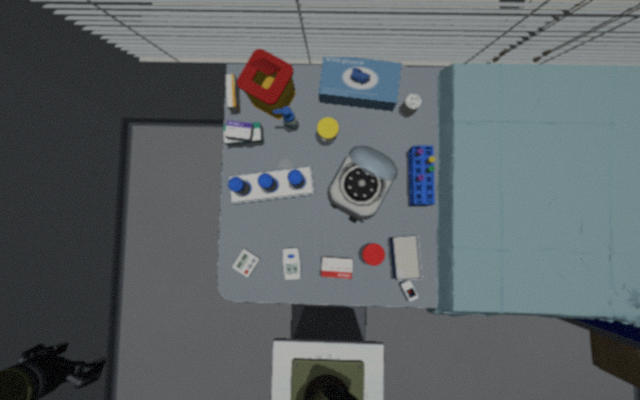

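View pics/side0.png

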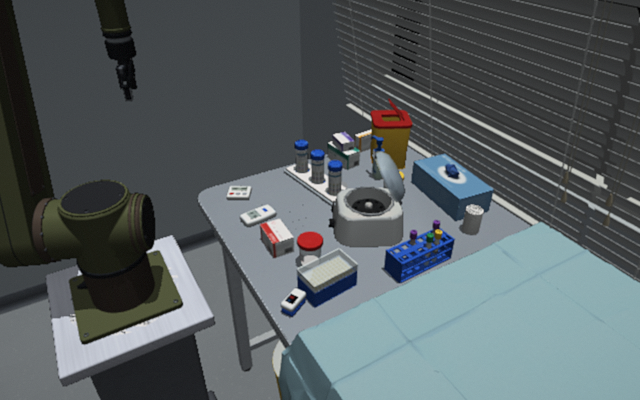

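The top view shows the tray with blue caps at about (236,186), (267,182) and (296,179), with the centrifuge right of it at (360,185). In the side view the caps are at about (301,146), (318,155) and (335,165).

```bash
cat > h.py <<'E'
import numpy as np, cv2
def ray(m,u,v):
    T=np.array(m["cam_to_world"]); d=T[:3,:3]@np.array([(u-m["cx"])/m["fx"],(v-m["cy"])/m["fy"],1.]); return T[:3,3],d/np.linalg.norm(d)
def plane(m,u,v,z):
    o,d=ray(m,u,v); return o+d*(z-o[2])/d[2]
def tri(r1,r2):
    (o1,d1),(o2,d2)=r1,r2
    t=np.linalg.lstsq(np.c_[d1,-d2],o2-o1,rcond=None)[0]
    a,b=o1+d1*t[0],o2+d2*t[1]; return (a+b)/2,np.linalg.norm(a-b)
def blue(img,box):
    x0,y0,x1,y1=box; hsv=cv2.cvtColor(img,cv2.COLOR_RGB2HSV)
    k=cv2.inRange(hsv,(105,120,50),(130,255,255)); z=np.zeros_like(k); z[y0:y1,x0:x1]=k[y0:y1,x0:x1]
    n,l,s,c=cv2.connectedComponentsWithStats(z); return [(*c[i],s[i]) for i in range(1,n) if s[i][4]>25]
E
python3 - <<'E'
from station import r
from h import *
top,side=cv2.imread("pics/top0.png")[:,:,::-1].copy(),cv2.imread("pics/side0.png")[:,:,::-1].copy()
mt,ms=r.camera_model("top"),r.camera_model("side")
a=sorted(blue(top,(222,165,310,200)),key=lambda c:c[0]); b=sorted(blue(side,(290,135,350,178)),key=lambda c:c[0])
print(a,b)
P=[]
for p,q in zip(a,b):
    X,e=tri(ray(mt,*p[:2]),ray(ms,*q[:2])); P.append(X); print(X.round(4),round(e,4),"top@.105",plane(mt,*p[:2],.105).round(4),"side@.103",plane(ms,*q[:2],.103).round(4))
# tray white mask
hsv=cv2.cvtColor(top,cv2.COLOR_RGB2HSV); k=cv2.inRange(hsv,(0,0,160),(180,60,255)); z=np.zeros_like(k); z[160:210,222:320]=k[160:210,222:320]
z=cv2.morphologyEx(z|0,cv2.MORPH_CLOSE,np.ones((3,3)))
cs=max(cv2.findContours(z,cv2.RETR_EXTERNAL,cv2.CHAIN_APPROX_NONE)[0],key=cv2.contourArea)
rc=cv2.minAreaRect(cs); print(rc); bp=[plane(mt,*p,.016)[:2] for p in cv2.boxPoints(rc)]; print(np.round(bp,4),np.mean(bp,0))
for i in (0,1): print(np.linalg.norm(P[i]-P[i+1]))
d=P[0]-P[2]; print("tray yaw",np.degrees(np.arctan2(-d[0],d[1])))
E
```

```text
[(np.float64(235.92696629213484), np.float64(184.32584269662922), array([228, 177,  17,  15, 178], dtype=int32)), (np.float64(265.6686046511628), np.float64(180.7906976744186), array([259, 174,  15,  15, 172], dtype=int32)), (np.float64(295.21387283236993), np.float64(177.3121387283237), array([288, 170,  16,  15, 173], dtype=int32))] [(np.float64(301.15), np.float64(144.13333333333333), array([295, 139,  13,  11, 120], dtype=int32)), (np.float64(317.3030303030303), np.float64(154.11363636363637), array([310, 149,  15,  11, 132], dtype=int32)), (np.float64(334.7832167832168), np.float64(165.32167832167832), array([328, 160,  15,  12, 143], dtype=int32))]
[0.5854 0.2573 0.1034] 0.0028 top@.105 [0.5839 0.2576 0.105 ] side@.103 [0.587  0.2573 0.103 ]
[0.5965 0.1778 0.104 ] 0.0024 top@.105 [0.5954 0.1782 0.105 ] side@.103 [0.5985 0.1788 0.103 ]
[0.608  0.0991 0.1026] 0.0025 top@.105 [0.6066 0.0995 0.105 ] side@.103 [0.6089 0.0981 0.103 ]
((270.6076965332031, 184.13845825195312), (25.26958656311035, 81.01309204101562), 83.0887680053711)
[[0.6174 0.3026]
 [0.6516 0.0681]
 [0.5784 0.0571]
 [0.5441 0.2905]] [0.59789993 0.17957692]
0.08033827078835987
0.0795443146396363
tray yaw 8.149047984086055
```

Emit:
drive_tool(
  rows=[0,0,0,0,0,1,0,0,0,0,0,1,0,0,0,0,0,1,0,0,0,0,0,1,0,0,0,0,0,1,0,0,0,0,0,1,0,0,0,0,0,1,0,0,0,0,0,1],
  gripper=85,
  squeeze=40,
)

```text
t: 0.9
tcp_pos: [0.1784, 0.5461, 0.2307]
eef_rot: [[-0.132, 0.991, -0.0], [0.991, 0.132, -0.001], [-0.001, -0.001, -1.0]]
force: [0.3, -1.2, 0.6]
gripper_width: 0.085
grip_force: 0.0
```

```bash
cat >> h.py <<'E'
V={"L":(.5855,.2575),"M":(.597,.178),"R":(.608,.0985)}
def need(r,xyz,yaw=98.15):
    s=r.sense(); R=np.array(s["eef_rot"]); d=np.array(xyz)-s["tcp_pos"]
    c,n=np.cos(np.radians(yaw)),np.sin(np.radians(yaw)); G=np.array([[c,n,0],[n,-c,0],[0,0,-1.]])
    w=cv2.Rodrigues(R.T@G)[0].ravel()
    print("t",round(s["t"],2),"tcp",s["tcp_pos"].round(4),"F",s["force"].round(2),"w",round(s["gripper_width"],4),"grip",round(s["grip_force"],1))
    print("shift units (goal frame)",(G.T@d/.025).round(2),"turn units",np.degrees(w).round(2)/8)
E
python3 - <<'E'
from station import r
from h import *
need(r,(*V["L"],.23))
E
```

```text
t 0.9 tcp [0.1784 0.5461 0.2307] F [ 0.29 -1.19  0.62] w 0.085 grip 0.0
shift units (goal frame) [-13.74  14.48   0.03] turn units [-0.005    0.00875 -0.07125]
```

Emit:
drive_tool(
  rows=[-0.86,0.9,0,0,0,0,-0.86,0.9,0,0,0,0,-0.86,0.9,0,0,0,0,-0.86,0.9,0,0,0,0,-0.86,0.9,0,0,0,0,-0.86,0.9,0,0,0,0,-0.86,0.9,0,0,0,0,-0.86,0.9,0,0,0,0],
)

```text
t: 1.7
tcp_pos: [0.3812, 0.3999, 0.2309]
eef_rot: [[-0.138, 0.99, -0.001], [0.99, 0.138, -0.001], [-0.001, -0.001, -1.0]]
force: [-0.5, 0.9, 0.0]
gripper_width: 0.0848
grip_force: 0.0
```

Emit:
drive_tool(
  rows=[-0.86,0.9,0,0,0,0,-0.86,0.9,0,0,0,0,-0.86,0.9,0,0,0,0,-0.86,0.9,0,0,0,0,-0.86,0.9,0,0,0,0,-0.86,0.9,0,0,0,0,-0.5,0.5,0,0,0,0,0,0,0,0,0,0],
)

```text
t: 2.5
tcp_pos: [0.5476, 0.2797, 0.2307]
eef_rot: [[-0.135, 0.991, -0.0], [0.991, 0.135, -0.001], [-0.001, -0.0, -1.0]]
force: [-0.5, -0.7, -0.0]
gripper_width: 0.0849
grip_force: 0.0
```

```bash
python3 - <<'E'
from station import r
from h import *
need(r,(*V["L"],.23))
m=r.camera_model("wrist"); im=r.capture("wrist"); cv2.imwrite("pics/w0.png",im[:,:,::-1])
s=r.sense()
o,d=ray(m,m["cx"],m["cy"]); print(o.round(3),d.round(3),m["fx"])
for c in blue(im,(0,0,640,400)): print(np.round(c[:2],1),c[2],plane(m,*c[:2],.112).round(4))
T=np.linalg.inv(np.array(m["cam_to_world"]))
for k,(x,y) in V.items():
    p=T@np.array([x,y,.112,1]); print(k,m["fx"]*p[0]/p[2]+m["cx"],m["fy"]*p[1]/p[2]+m["cy"])
E
```

```text
t 2.5 tcp [0.5476 0.2797 0.2307] F [-0.47 -0.66 -0.02] w 0.0849 grip 0.0
shift units (goal frame) [-1.09  1.37  0.03] turn units [-0.0025   0.00375 -0.05   ]
[0.54  0.345 0.373] [ 0.036 -0.261 -0.965] 302.80093924810024
[355.6 182.4] [343 178  21  14  36] [0.5797 0.2932 0.112 ]
[355.4 219.2] [ 334  198   44   56 1472] [0.5851 0.2594 0.112 ]
[510.6 252. ] [503 243  17  19  91] [0.7352 0.2469 0.112 ]
[353.6 294.5] [ 334  276   40   38 1209] [0.5964 0.1822 0.112 ]
L 355.4067217114876 221.18950468695635
M 353.5117829000918 298.3799682793108
R 351.3995017095855 365.28016514794245
```

View pics/w0.png

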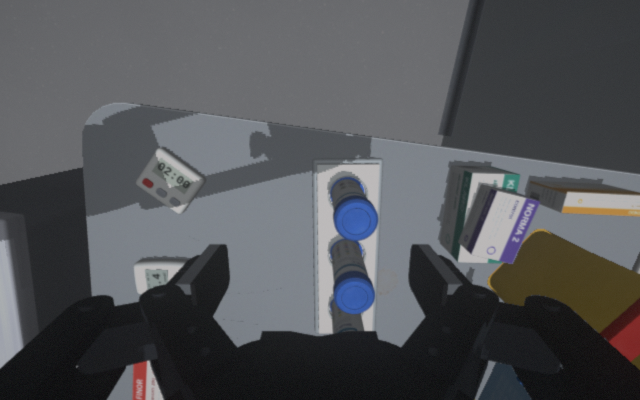

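The wrist view puts the left cap at (355,219) and the middle one at (353,294), within about 2-4 mm of my estimates. The fingers straddle the row freely.

Emit:
drive_tool(
  rows=[-0.55,0.69,0,0,0,-0.05,-0.54,0.68,0,0,0,0,0,0,1,0,0,0,0,0,1,0,0,0,0,0,1,0,0,0,0,0,1,0,0,0,0,0,0.5,0,0,0,0,0,0,0,0,0],
)

```text
t: 3.35
tcp_pos: [0.5822, 0.2588, 0.1167]
eef_rot: [[-0.145, 0.989, -0.004], [0.989, 0.145, -0.001], [-0.001, -0.005, -1.0]]
force: [0.8, 0.9, -0.0]
gripper_width: 0.085
grip_force: 0.0
```

```bash
python3 - <<'E'
from station import r
from h import *
need(r,(*V["L"],.081))
E
```

```text
t 3.35 tcp [0.5822 0.2588 0.1167] F [ 0.81  0.95 -0.05] w 0.085 grip 0.0
shift units (goal frame) [-0.07  0.12  1.43] turn units [-0.0325   0.005    0.02125]
```

Emit:
drive_tool(
  rows=[0,0,0.5,0,0,0,0,0,0.5,0,0,0,0,0,0.4,0,0,0,0,0,0,0,0,0,0,0,0,0,0,0,0,0,0,0,0,0,0,0,0,0,0,0,0,0,0,0,0,0],
)

```text
t: 4.15
tcp_pos: [0.5842, 0.259, 0.0843]
eef_rot: [[-0.144, 0.99, 0.001], [0.99, 0.144, 0.0], [0.0, 0.001, -1.0]]
force: [0.7, 0.0, -0.1]
gripper_width: 0.0848
grip_force: 0.0
```

```bash
python3 - <<'E'
from station import r
from h import *
need(r,(*V["L"],.081))
E
```

```text
t 4.15 tcp [0.5842 0.259  0.0843] F [ 0.71  0.01 -0.09] w 0.0848 grip 0.0
shift units (goal frame) [-0.07  0.04  0.13] turn units [ 0.0075  -0.00125  0.02   ]
```

Emit:
drive_tool(
  rows=[-0.05,0,0.13,0,0,0,0,0,0,0,0,0,0,0,0,0,0,0,0,0,0,0,0,0,0,0,0,0,0,0,0,0,0,0,0,0,0,0,0,0,0,0,0,0,0,0,0,0],
  gripper=30,
  squeeze=40,
)

```text
t: 4.95
tcp_pos: [0.5842, 0.2577, 0.0807]
eef_rot: [[-0.145, 0.99, 0.0], [0.99, 0.145, 0.0], [-0.0, 0.0, -1.0]]
force: [0.2, -0.8, 0.2]
gripper_width: 0.0405
grip_force: 40.5
```

```bash
python3 - <<'E'
from station import r
from h import *
need(r,(*V["L"],.081)); print(r.sense()["tau"].round(3),r.sense()["wrist_torque"].round(3))
E
```

```text
t 4.95 tcp [0.5842 0.2577 0.0807] F [ 0.19 -0.83  0.16] w 0.0405 grip 40.5
shift units (goal frame) [-0.02  0.05 -0.01] turn units [0.0025 0.     0.02  ]
[ 1.0000e-01 -5.4521e+01 -2.0355e+01  5.0000e-02  6.4000e-02  1.0000e-03] [-0.068 -0.009 -0.002]
```

Gripped (40.5 mm, 40 N). Lift 10 cm gently, then hold to weigh.

Emit:
drive_tool(
  rows=[0,0,-0.2,0,0,0,0,0,-0.4,0,0,0,0,0,-0.6,0,0,0,0,0,-0.8,0,0,0,0,0,-0.8,0,0,0,0,0,-0.6,0,0,0,0,0,-0.4,0,0,0,0,0,-0.2,0,0,0],
)

```text
t: 5.75
tcp_pos: [0.5845, 0.2579, 0.1821]
eef_rot: [[-0.144, 0.99, 0.002], [0.99, 0.144, 0.001], [0.0, 0.002, -1.0]]
force: [0.0, -0.2, -0.8]
gripper_width: 0.0407
grip_force: 40.5
```

Emit:
drive_tool(
  rows=[0,0,0,0,0,0,0,0,0,0,0,0,0,0,0,0,0,0,0,0,0,0,0,0,0,0,0,0,0,0,0,0,0,0,0,0,0,0,0,0,0,0,0,0,0,0,0,0],
)

```text
t: 6.55
tcp_pos: [0.5841, 0.2577, 0.1805]
eef_rot: [[-0.144, 0.99, -0.0], [0.99, 0.144, 0.0], [0.0, -0.0, -1.0]]
force: [0.6, 0.5, -0.8]
gripper_width: 0.0407
grip_force: 40.5
```

```bash
cat > w.py <<'E'
from station import r
from h import *
f=[]
for i in range(6):
    r.capture("wrist"); s=r.sense(); f.append([*s["force"],s["tau"][1],s["tau"][2]])
print(np.mean(f,0).round(2),np.std(f,0).round(2)); need(r,s["tcp_pos"])
E
python3 w.py
```

```text
[  0.28   0.33  -1.62 -53.62 -24.83] [0.39 0.83 0.51 0.01 0.01]
t 6.85 tcp [0.5841 0.2577 0.1806] F [ 0.62  1.36 -1.05] w 0.0405 grip 40.5
shift units (goal frame) [0. 0. 0.] turn units [ 0.00125 -0.       0.02   ]
```

About 1.3 N, so this is a light one. Put it back.

Emit:
drive_tool(
  rows=[0,0,0.3,0,0,0,0,0,0.6,0,0,0,0,0,0.8,0,0,0,0,0,0.8,0,0,0,0,0,0.6,0,0,0,0,0,0.4,0,0,0,0,0,0.3,0,0,0,0,0,0.16,0,0,0],
)

```text
t: 7.65
tcp_pos: [0.5839, 0.2577, 0.0809]
eef_rot: [[-0.144, 0.99, -0.001], [0.99, 0.144, -0.0], [-0.0, -0.001, -1.0]]
force: [-0.8, 0.1, -1.8]
gripper_width: 0.0405
grip_force: 40.5
```

Emit:
drive_tool(
  rows=[0,0,0,0,0,0,0,0,0,0,0,0,0,0,0,0,0,0,0,0,0,0,0,0,0,0,0,0,0,0,0,0,0,0,0,0,0,0,0,0,0,0,0,0,0,0,0,0],
)

```text
t: 8.45
tcp_pos: [0.584, 0.2577, 0.0815]
eef_rot: [[-0.144, 0.99, -0.0], [0.99, 0.144, -0.0], [-0.0, -0.0, -1.0]]
force: [-0.0, -1.1, -1.8]
gripper_width: 0.0403
grip_force: 40.5
```

Emit:
drive_tool(
  rows=[0,0,0.04,0,0,0,0,0,0,0,0,0,0,0,0,0,0,0,0,0,0,0,0,0,0,0,0,0,0,0,0,0,0,0,0,0,0,0,0,0,0,0,0,0,0,0,0,0],
)

```text
t: 9.25
tcp_pos: [0.5842, 0.2578, 0.0806]
eef_rot: [[-0.144, 0.99, 0.0], [0.99, 0.144, 0.0], [0.0, 0.0, -1.0]]
force: [0.6, 0.3, 0.6]
gripper_width: 0.0402
grip_force: 40.6
```

Emit:
drive_tool(
  rows=[0,0,0,0,0,0,0,0,0,0,0,0,0,0,0,0,0,0,0,0,0,0,0,0,0,0,0,0,0,0,0,0,0,0,0,0,0,0,0,0,0,0,0,0,0,0,0,0],
  gripper=85,
)

```text
t: 10.05
tcp_pos: [0.5841, 0.2577, 0.0806]
eef_rot: [[-0.144, 0.99, 0.0], [0.99, 0.144, -0.0], [-0.0, 0.0, -1.0]]
force: [0.2, -0.0, 0.8]
gripper_width: 0.0848
grip_force: 0.0
```

Emit:
drive_tool(
  rows=[0,0,-0.3,0,0,0,0,0,-0.6,0,0,0,0,0,-0.8,0,0,0,0,0,-0.8,0,0,0,0,0,-0.8,0,0,0,0,0,-0.7,0,0,0,0,0,0,0,0,0,0,0,0,0,0,0],
)

```text
t: 10.85
tcp_pos: [0.5841, 0.2578, 0.181]
eef_rot: [[-0.144, 0.99, 0.001], [0.99, 0.144, 0.0], [0.0, 0.001, -1.0]]
force: [0.3, 0.2, -0.1]
gripper_width: 0.0853
grip_force: 0.0
```

```bash
cat > chk.py <<'E'
from station import r
from h import *
import sys
for n,box,z in (("top",(222,160,315,202),.105),("side",(285,130,352,180),.103)):
    m=r.camera_model(n); im=r.capture(n); cv2.imwrite(f"pics/{n}_{sys.argv[1]}.png",im[:,:,::-1])
    for c in sorted(blue(im,box),key=lambda c:c[0]): print(n,c[2][4],plane(m,*c[:2],z).round(4))
need(r,(*V[sys.argv[1]],.17))
E
python3 chk.py M
```

```text
top 172 [0.5841 0.2579 0.105 ]
top 176 [0.5953 0.1777 0.105 ]
top 171 [0.6066 0.0995 0.105 ]
side 113 [0.5861 0.2557 0.103 ]
side 133 [0.5983 0.1788 0.103 ]
side 143 [0.6089 0.0981 0.103 ]
t 10.95 tcp [0.5832 0.2574 0.1795] F [-0.5  -0.21  0.  ] w 0.0851 grip 0.0
shift units (goal frame) [-3.22  0.09  0.38] turn units [-0.01375  0.0025   0.02   ]
```

Left vial stands as before. Next is the middle one.

Emit:
drive_tool(
  rows=[-0.8,0.02,0,0,0,0.02,-0.9,0.02,0,0,0,0,-0.9,0.03,0,0,0,0,-0.6,0.02,0,0,0,0,0,0,0.5,0,0,0,0,0,0.8,0,0,0,0,0,0.8,0,0,0,0,0,0.4,0,0,0],
)

```text
t: 11.75
tcp_pos: [0.5957, 0.1793, 0.1149]
eef_rot: [[-0.142, 0.99, -0.005], [0.99, 0.142, -0.0], [0.0, -0.005, -1.0]]
force: [-1.2, 1.0, -0.7]
gripper_width: 0.0849
grip_force: 0.0
```

Emit:
drive_tool(
  rows=[0,0,0.6,0,0,0,0,0,0.5,0,0,0,0,0,0.3,0,0,0,0,0,0,0,0,0,0,0,0,0,0,0,0,0,0,0,0,0,0,0,0,0,0,0,0,0,0,0,0,0],
)

```text
t: 12.55
tcp_pos: [0.598, 0.1789, 0.0837]
eef_rot: [[-0.142, 0.99, 0.001], [0.99, 0.142, 0.0], [0.0, 0.001, -1.0]]
force: [0.9, 0.4, 0.2]
gripper_width: 0.085
grip_force: 0.0
```

```bash
python3 - <<'E'
from station import r
from h import *
need(r,(*V["M"],.081))
E
```

```text
t 12.55 tcp [0.598  0.1789 0.0837] F [0.88 0.41 0.22] w 0.085 grip 0.0
shift units (goal frame) [-0.03 -0.05  0.11] turn units [ 0.00875 -0.      -0.     ]
```

Emit:
drive_tool(
  rows=[-0.03,-0.05,0.11,0,0,0,0,0,0,0,0,0,0,0,0,0,0,0,0,0,0,0,0,0,0,0,0,0,0,0,0,0,0,0,0,0,0,0,0,0,0,0,0,0,0,0,0,0],
  gripper=30,
  squeeze=40,
)

```text
t: 13.35
tcp_pos: [0.5965, 0.1779, 0.0804]
eef_rot: [[-0.142, 0.99, 0.0], [0.99, 0.142, 0.0], [0.0, 0.0, -1.0]]
force: [0.7, -0.2, 1.5]
gripper_width: 0.0408
grip_force: 40.4
```

Emit:
drive_tool(
  rows=[0,0,-0.2,0,0,0,0,0,-0.4,0,0,0,0,0,-0.6,0,0,0,0,0,-0.8,0,0,0,0,0,-0.8,0,0,0,0,0,-0.6,0,0,0,0,0,-0.4,0,0,0,0,0,-0.2,0,0,0],
)

```text
t: 14.15
tcp_pos: [0.5971, 0.178, 0.1819]
eef_rot: [[-0.142, 0.99, 0.002], [0.99, 0.142, 0.0], [0.0, 0.002, -1.0]]
force: [0.4, -0.2, -1.2]
gripper_width: 0.0403
grip_force: 40.5
```

Emit:
drive_tool(
  rows=[0,0,0,0,0,0,0,0,0,0,0,0,0,0,0,0,0,0,0,0,0,0,0,0,0,0,0,0,0,0,0,0,0,0,0,0,0,0,0,0,0,0,0,0,0,0,0,0],
)

```text
t: 14.95
tcp_pos: [0.5965, 0.1779, 0.1803]
eef_rot: [[-0.142, 0.99, -0.0], [0.99, 0.142, -0.0], [-0.0, -0.0, -1.0]]
force: [-0.4, 0.1, -0.9]
gripper_width: 0.0407
grip_force: 40.5
```

```bash
python3 w.py
```

```text
[ -0.43   0.17  -1.04 -51.99 -24.54] [0.53 0.46 0.6  0.01 0.01]
t 15.25 tcp [0.5965 0.1779 0.1803] F [-0.08 -0.22 -1.66] w 0.0401 grip 40.5
shift units (goal frame) [0. 0. 0.] turn units [-0.  0. -0.]
```

Also light (about 1 N). Put it back.

Emit:
drive_tool(
  rows=[0,0,0.3,0,0,0,0,0,0.6,0,0,0,0,0,0.8,0,0,0,0,0,0.8,0,0,0,0,0,0.6,0,0,0,0,0,0.4,0,0,0,0,0,0.3,0,0,0,0,0,0.16,0,0,0],
)

```text
t: 16.05
tcp_pos: [0.5964, 0.1779, 0.0806]
eef_rot: [[-0.142, 0.99, -0.001], [0.99, 0.142, -0.0], [-0.0, -0.001, -1.0]]
force: [0.5, 0.3, -1.4]
gripper_width: 0.0402
grip_force: 40.5
```

Emit:
drive_tool(
  rows=[0,0,0.04,0,0,0,0,0,0,0,0,0,0,0,0,0,0,0,0,0,0,0,0,0,0,0,0,0,0,0,0,0,0,0,0,0,0,0,0,0,0,0,0,0,0,0,0,0],
)

```text
t: 16.85
tcp_pos: [0.5966, 0.1779, 0.0804]
eef_rot: [[-0.142, 0.99, 0.0], [0.99, 0.142, 0.0], [0.0, 0.0, -1.0]]
force: [0.6, 0.1, 0.1]
gripper_width: 0.0404
grip_force: 40.5
```

Emit:
drive_tool(
  rows=[0,0,0,0,0,0,0,0,0,0,0,0,0,0,0,0,0,0,0,0,0,0,0,0,0,0,0,0,0,0,0,0,0,0,0,0,0,0,0,0,0,0,0,0,0,0,0,0],
  gripper=85,
)

```text
t: 17.65
tcp_pos: [0.5965, 0.1779, 0.0803]
eef_rot: [[-0.142, 0.99, 0.0], [0.99, 0.142, 0.0], [0.0, 0.0, -1.0]]
force: [0.1, 0.8, 0.2]
gripper_width: 0.085
grip_force: 0.0
```

Emit:
drive_tool(
  rows=[0,0,-0.3,0,0,0,0,0,-0.6,0,0,0,0,0,-0.8,0,0,0,0,0,-0.8,0,0,0,0,0,-0.8,0,0,0,0,0,-0.7,0,0,0,0,0,0,0,0,0,0,0,0,0,0,0],
)

```text
t: 18.45
tcp_pos: [0.5966, 0.1779, 0.1807]
eef_rot: [[-0.142, 0.99, 0.001], [0.99, 0.142, 0.0], [0.0, 0.001, -1.0]]
force: [-0.7, -0.8, -0.4]
gripper_width: 0.0849
grip_force: 0.0
```

```bash
python3 chk.py R
```

```text
top 92 [0.5826 0.2646 0.105 ]
top 134 [0.5951 0.175  0.105 ]
top 171 [0.6066 0.0994 0.105 ]
side 113 [0.5858 0.2559 0.103 ]
side 119 [0.5973 0.1766 0.103 ]
side 143 [0.6089 0.0981 0.103 ]
t 18.55 tcp [0.5957 0.1777 0.1793] F [0.1  0.23 0.08] w 0.085 grip 0.0
shift units (goal frame) [-3.21  0.04  0.37] turn units [-0.01375  0.00125 -0.     ]
```

Both stand in their wells; the top-view shifts come from the gripper hiding part of the caps. On to the right vial.

Emit:
drive_tool(
  rows=[-0.8,0.01,0,0,0,0,-0.9,0.01,0,0,0,0,-0.9,0.01,0,0,0,0,-0.6,0.01,0,0,0,0,0,0,0.5,0,0,0,0,0,0.8,0,0,0,0,0,0.8,0,0,0,0,0,0.4,0,0,0],
)

```text
t: 19.35
tcp_pos: [0.6068, 0.0996, 0.1147]
eef_rot: [[-0.142, 0.99, -0.005], [0.99, 0.142, 0.0], [0.001, -0.005, -1.0]]
force: [-0.4, -0.3, -0.4]
gripper_width: 0.0847
grip_force: 0.0
```

Emit:
drive_tool(
  rows=[0,0,0.6,0,0,0,0,0,0.5,0,0,0,0,0,0.3,0,0,0,0,0,0,0,0,0,0,0,0,0,0,0,0,0,0,0,0,0,0,0,0,0,0,0,0,0,0,0,0,0],
)

```text
t: 20.15
tcp_pos: [0.6092, 0.0989, 0.0835]
eef_rot: [[-0.142, 0.99, 0.001], [0.99, 0.142, 0.0], [-0.0, 0.001, -1.0]]
force: [-0.0, -0.2, 0.0]
gripper_width: 0.0848
grip_force: 0.0
```

```bash
python3 - <<'E'
from station import r
from h import *
need(r,(*V["R"],.081))
E
```

```text
t 20.15 tcp [0.6092 0.0989 0.0835] F [-0.02 -0.22  0.02] w 0.0848 grip 0.0
shift units (goal frame) [-0.01 -0.05  0.1 ] turn units [ 0.00875  0.      -0.00125]
```

Emit:
drive_tool(
  rows=[-0.01,-0.05,0.1,0,0,0,0,0,0,0,0,0,0,0,0,0,0,0,0,0,0,0,0,0,0,0,0,0,0,0,0,0,0,0,0,0,0,0,0,0,0,0,0,0,0,0,0,0],
  gripper=30,
  squeeze=60,
)

```text
t: 20.95
tcp_pos: [0.6078, 0.0985, 0.0805]
eef_rot: [[-0.142, 0.99, 0.0], [0.99, 0.142, 0.0], [-0.0, 0.0, -1.0]]
force: [0.4, 0.0, 2.3]
gripper_width: 0.0399
grip_force: 60.2
```

Emit:
drive_tool(
  rows=[0,0,-0.2,0,0,0,0,0,-0.4,0,0,0,0,0,-0.6,0,0,0,0,0,-0.8,0,0,0,0,0,-0.8,0,0,0,0,0,-0.6,0,0,0,0,0,-0.4,0,0,0,0,0,-0.2,0,0,0],
)

```text
t: 21.75
tcp_pos: [0.6077, 0.0985, 0.1812]
eef_rot: [[-0.142, 0.99, 0.001], [0.99, 0.142, 0.0], [-0.0, 0.001, -1.0]]
force: [0.4, 0.5, -4.3]
gripper_width: 0.0402
grip_force: 61.1
```

Emit:
drive_tool(
  rows=[0,0,0,0,0,0,0,0,0,0,0,0,0,0,0,0,0,0,0,0,0,0,0,0,0,0,0,0,0,0,0,0,0,0,0,0,0,0,0,0,0,0,0,0,0,0,0,0],
)

```text
t: 22.55
tcp_pos: [0.6077, 0.0984, 0.1803]
eef_rot: [[-0.142, 0.99, -0.0], [0.99, 0.142, 0.0], [0.0, -0.0, -1.0]]
force: [-0.4, 0.1, -4.6]
gripper_width: 0.0399
grip_force: 61.1
```

```bash
python3 w.py
```

```text
[ -0.11  -0.19  -4.71 -53.5  -25.72] [0.54 0.65 0.36 0.01 0.01]
t 22.85 tcp [0.6076 0.0984 0.1803] F [-0.34  0.56 -5.44] w 0.0396 grip 61.1
shift units (goal frame) [0. 0. 0.] turn units [ 0.  0. -0.]
```

About 4.7 N: the right vial is the full one. Stand it back, release, then regrip and hold it up.

Emit:
drive_tool(
  rows=[0,0,0.3,0,0,0,0,0,0.6,0,0,0,0,0,0.8,0,0,0,0,0,0.8,0,0,0,0,0,0.6,0,0,0,0,0,0.4,0,0,0,0,0,0.3,0,0,0,0,0,0.16,0,0,0],
)

```text
t: 23.65
tcp_pos: [0.6076, 0.0984, 0.0807]
eef_rot: [[-0.142, 0.99, -0.0], [0.99, 0.142, -0.0], [0.0, -0.0, -1.0]]
force: [0.4, 0.3, -5.8]
gripper_width: 0.0402
grip_force: 61.1
```

Emit:
drive_tool(
  rows=[0,0,0.04,0,0,0,0,0,0,0,0,0,0,0,0,0,0,0,0,0,0,0,0,0,0,0,0,0,0,0,0,0,0,0,0,0,0,0,0,0,0,0,0,0,0,0,0,0],
)

```text
t: 24.45
tcp_pos: [0.608, 0.0985, 0.0806]
eef_rot: [[-0.142, 0.99, 0.001], [0.99, 0.142, 0.0], [-0.0, 0.001, -1.0]]
force: [-0.3, -0.2, -2.9]
gripper_width: 0.0399
grip_force: 61.3
```

Emit:
drive_tool(
  rows=[0,0,0,0,0,0,0,0,0,0,0,0,0,0,0,0,0,0,0,0,0,0,0,0,0,0,0,0,0,0,0,0,0,0,0,0,0,0,0,0,0,0,0,0,0,0,0,0],
  gripper=85,
)

```text
t: 25.25
tcp_pos: [0.6076, 0.0984, 0.0803]
eef_rot: [[-0.142, 0.99, -0.0], [0.99, 0.142, -0.0], [-0.0, -0.0, -1.0]]
force: [0.9, -0.7, -0.2]
gripper_width: 0.0849
grip_force: 0.0
```

Emit:
drive_tool(
  rows=[0,0,0,0,0,0,0,0,0,0,0,0,0,0,0,0,0,0,0,0,0,0,0,0,0,0,0,0,0,0,0,0,0,0,0,0,0,0,0,0,0,0,0,0,0,0,0,0],
  gripper=30,
  squeeze=60,
)

```text
t: 26.05
tcp_pos: [0.608, 0.0985, 0.0806]
eef_rot: [[-0.142, 0.99, 0.001], [0.99, 0.142, 0.0], [-0.0, 0.001, -1.0]]
force: [0.4, 0.1, 3.9]
gripper_width: 0.04
grip_force: 60.3
```

Emit:
drive_tool(
  rows=[0,0,-0.2,0,0,0,0,0,-0.4,0,0,0,0,0,-0.6,0,0,0,0,0,-0.6,0,0,0,0,0,-0.6,0,0,0,0,0,-0.6,0,0,0,0,0,-0.6,0,0,0,0,0,-0.6,0,0,0],
)

```text
t: 26.85
tcp_pos: [0.6066, 0.0984, 0.1855]
eef_rot: [[-0.142, 0.99, -0.002], [0.99, 0.142, -0.0], [0.0, -0.002, -1.0]]
force: [0.1, -0.1, -4.6]
gripper_width: 0.0399
grip_force: 61.0
```

Emit:
drive_tool(
  rows=[0,0,-0.6,0,0,0,0,0,-0.6,0,0,0,0,0,-0.6,0,0,0,0,0,-0.6,0,0,0,0,0,-0.5,0,0,0,0,0,-0.4,0,0,0,0,0,-0.2,0,0,0,0,0,0,0,0,0],
)

```text
t: 27.65
tcp_pos: [0.6079, 0.0985, 0.2735]
eef_rot: [[-0.142, 0.99, 0.001], [0.99, 0.142, 0.0], [-0.0, 0.001, -1.0]]
force: [-0.2, -0.4, -4.9]
gripper_width: 0.04
grip_force: 61.0
```

Emit:
drive_tool(
  rows=[0,0,0,0,0,0,0,0,0,0,0,0,0,0,0,0,0,0,0,0,0,0,0,0,0,0,0,0,0,0,0,0,0,0,0,0,0,0,0,0,0,0,0,0,0,0,0,0],
)

```text
t: 28.45
tcp_pos: [0.6077, 0.0984, 0.2729]
eef_rot: [[-0.142, 0.99, 0.0], [0.99, 0.142, 0.0], [0.0, 0.0, -1.0]]
force: [-0.2, -0.6, -5.3]
gripper_width: 0.04
grip_force: 61.0
```

```bash
python3 - <<'E'
from station import r
from h import *
im=r.capture("side"); cv2.imwrite("pics/end.png",cv2.resize(im[90:290,200:500],None,fx=2.6,fy=2.6)[:,:,::-1])
need(r,(*V["R"],.2725))
E
```

```text
t 28.5 tcp [0.6077 0.0984 0.2729] F [ 0.39 -0.03 -4.86] w 0.04 grip 61.0
shift units (goal frame) [0.   0.01 0.01] turn units [ 0.00125  0.      -0.     ]
```

View pics/end.png

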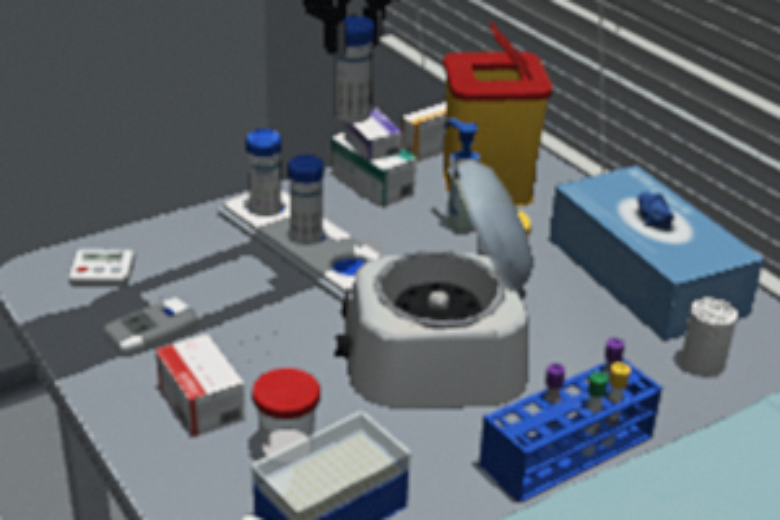

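The picture shows the full vial held upright at (355,70) above the empty right well at (350,265), with the other two standing at (264,170) and (306,200). Handing in.

```bash
python3 -c "
from station import r
print(r.close_job())"
```

```text
the job is handed in; nothing more can be done
None
```

Job handed in at about 28.5 s: I lifted each vial in turn and stood it back; the right one is the full one (about 4.7 N, against 1.3 N left and 1.0 N middle), and it is held upright over its well with its underside about 20 cm above the worktop while the other two stand in their wells.

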